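# Load the last vial and feed the carrier through the reader's sprung flap

### The job

Put the vial with the blue cap into the empty front pocket of the blue carrier. Then push the carrier along its lane, through the orange sprung flap, until you feel it come up against the end stop deep inside the reader (feel for it gently, never ram it: the vials are glass and the stop is a fine adjustment), and leave it standing there with the flap sprung shut behind it. Leave the other things on the bench where they are and keep every vial upright.

Things in the scene. Friction and masses are not known exactly. Their poses are not given: they have to be found in the camera images.
- lane: Aluminium lane, fixed. Origin: centre line, bench height, plane of the shut flap; x runs along the lane into the reader, y left of that, z up. Floor 10 mm up, rails to 22 mm, x = -185 to +160, 92 mm wide, no roof. Lips hold the carrier's foot down: it slides with 1.7 mm side play, cannot be lifted out. Flap hinge post (y +27) and strike post (y -28) are 44 mm high, the rest under 25.
- reader: Bench reader at the lane's far end, fixed, 123 mm high, 176 wide; origin and axes as the lane's. Front face at x = +159 mm with a tunnel (59 wide, roof at 82) for the carrier's front. Its rigid end stop was set by hand, black in the dark: the carrier's nose meets it anywhere from x = +186 to +220 (tab then at +68 to +102): feel for it. More than 15 N on it is too much.
- carrier: Blue vial carrier on the lane before the flap, 128 mm long (x = -58 to +70, the bow tapered), 40 wide (foot 53.5), body 30 high, about 0.3 kg. Origin: centre of its underside; x to its nose (into the reader), z up. Pockets 25 mm wide, 22 deep, open upward, at x = -18, +12, +42, floors 8 mm over the underside; the first two hold grey-capped vials, the front one (+42) is empty.
- carrier_tab (a point): Middle of the white upright grip tab at the carrier's rear (x = -48 mm in the carrier): 16 mm along the lane, 10 across, reaching from 40 to 80 mm over the bench; this point is 65 mm over the bench. Grip it across the lane or push it from behind; fingertips 47 mm or more over the bench pass above the flap and its posts.
- front_pocket (a point): Centre of the mouth of the empty front pocket, level with the carrier's top (40 mm over the bench). A vial fully down in it stands on the pocket's floor 22 mm below this point; its middle is then 5 mm above it.
- blue_vial_mid (a point): Middle (27 mm above the base) of the glass vial with the blue cap: 22 mm diameter up to 46 mm, cap 16 mm diameter from there to its top at 54 mm; 20 g, standing upright on the bench to the right of the lane.
- black_vial_mid (a point): Middle of a like vial with a black cap, a bystander standing on the bench near the blue one (the two may be in either place).
- grey_vial_1_mid (a point): Middle of the grey-capped vial in the carrier's rear pocket (same size).
- grey_vial_2_mid (a point): Middle of the grey-capped vial in the carrier's middle pocket (same size).
- flap (a joint): Orange flap across the lane, 22 to 41 mm over the bench, hinged upright on the left post, 54 mm long. 0 = shut; rad, grows as it swings inward (lane +x), to 1.55; never opens outward. A spring shuts it: the carrier takes some 2 to 7 N to push through, and it leans on the carrier's left side in passing. It shuts once the carrier's rear end is 55 mm past it.
- plunger (a joint): Home switch in the end stop: a weakly sprung steel pin (under 0.2 N) that stands 5 mm proud of the stop; 0 = free, about 0.005 m = carrier touching the stop. It stays pressed by the resting carrier.
- timer: Bystander: white kitchen-type timer, 66 x 66 x 22 mm, loose, origin under its centre.
- petri: Bystander: petri dish, 57 mm diameter, 14 mm high, loose, origin under its centre.
- tape_roll: Bystander: roll of tape, 66 mm diameter, 20 mm high, loose, origin under its centre.
- beaker: Bystander: clear beaker, 62 mm diameter, 70 mm high, loose, origin under its centre.

How it is judged:
On the way, in this order (a step that is already met when the one before it is completed fails the run):
1. the blue-capped vial stands fully down in the carrier's front pocket (horizontal distance between blue_vial_mid and front_pocket below 0.004 m and z of blue_vial_mid in the frame of carrier below 0.038 m and angle between blue_vial_mid's own z axis and vertical below 0.15 rad), for 0.2 s.
2. the carrier is felt pressing on the reader's end stop (more than 1.5 N, the home switch in) (contact force between carrier and reader above 1.5 N and value of joint plunger above 0.0035 m), for 0.05 s.
At the end, for the whole second after the job is handed in: The carrier rests on the end stop (home switch in by over 3 mm), the flap is shut (within 0.06 rad), the blue-capped vial stands in the front pocket (within 4 mm of its centre, 3 mm of its floor, upright), the grey-capped vials are still in their pockets, and the carrier is at rest (all of step 1 and value of joint plunger above 0.003 m and value of joint flap below 0.06 rad and x of grey_vial_1_mid in the frame of carrier between -0.023 and -0.013 m and z of each of grey_vial_1_mid, grey_vial_2_mid in the frame of carrier below 0.038 m and x of grey_vial_2_mid in the frame of carrier between 0.007 and 0.017 m and linear speed of carrier below 0.01 m/s); the robot touches nothing.
It fails at once if the carrier rammed or pressed against the reader or its stop with more than 15 N (contact force between carrier and reader above 15 N).
It fails at once if a vial tipped over (angle between any of blue_vial_mid, black_vial_mid, grey_vial_1_mid, grey_vial_2_mid's own z axis and vertical above 0.7 rad).
It fails at once if a bystander moved more than 30 mm (distance of any of black_vial_mid, timer, petri, tape_roll, beaker from where it was at the start of the episode above 0.03 m).
It also fails if it takes over 64 s, if anything falls off the work surface, if the arm or the gripper's body presses on something with over 40 N, if the wrist force passes 120 N, or if a joint passes its speed limit or range.

### The arm

A 6-joint arm with a two-finger parallel gripper is mounted at the origin on a cart in front of the work surface, level with it; the furniture and walls round the work are solid. World frame = base frame: x ahead of the robot, y to its left, z up, the work surface at z = 0. Lengths are in m, angles in rad, forces in N, time in s.
With the tool pointing down it reaches from about 0.375 to 0.75 m from the base axis. Payload 9 kg.
Tool frame: the origin (TCP) lies at the very end of the fingers, on their centre line; the grasp point (between the pads) lies 19 mm behind it (arm.pinch_z is the distance from the TCP to the grasp point, in m); z points along the fingers, y is the direction in which the jaws open and shut (so a half turn about z gives the same grasp; the last joint's range is limited). The gripper opens to 85 mm and grips with 20 to 120 N. Pads are 22 mm wide; open, the fingers measure 114 mm over their backs; the gripper's body (76 mm by 85 mm) begins 54 mm behind the grasp point. The pads swing forward as they close: fully open they stand 13 mm farther back than shut.
Start: joints at [1.064, 0.104, 0.097, 1.564, 0, 1.353], TCP at [0.171, 0.575, 0.231] pointing down, gripper open.
Joint ranges: [-2.99, 2.99], [-0.84, 1.86], [-1.1, 1.16], [-1.84, 2.11], [-1.51, 1.56], [-3.14, 3.14]. Speed limits (rad/s): [2.22, 2.22, 2.57, 3.14, 3.14, 3.14].

### API

Orientations are given as a 3x3 rotation matrix whose columns are the frame's x, y, z axes.
In Python, from cell import arm, fingers, planner, read_state, viewer, order, spotter gives the robot as it stands. Calls block until the motion is done:
- arm.reach(position, orientation): joint-space move of the TCP to a pose.
- arm.move_linear(position, rot=None, max_speed=0.15, max_force=None): straight line of the TCP; rot=None keeps the orientation; max_speed is the mean speed in m/s. With max_force (N) it stops when the force on the tool has changed by that much, and returns True; else False.
- arm.goto_joints(angles): joint-space move.
- fingers.gripper_open() and fingers.clamp(force=None): open the fingers fully, or close them until they stop; force is the grip in N (None keeps the last).
- arm.dwell(seconds).
- planner.ik(position, orientation): joint angles nearest the present ones, or None.
- read_state(): the state.
- viewer.grab_frame(name): name is "side" or "top"; returns a dict with "image" (420x560x3 uint8, blue, green, red), "mtx" (3x3 intrinsics, pixels), "origin" and "rotation" of the camera in the world. Camera axes: x right, y up, looking along -z (the intrinsics and any distortion apply to the point x, -y, -z); pixel columns grow to the right and rows downward; lengths in m; the calibration is good to about 2 mm. A picture is of the moment at which its call begins. There is no depth.
A pose or a line that the arm cannot do raises arm.MotionError and nothing moves.
- order.close_job(): hands the job in, once; it reports no verdict.
Trained networks look in a picture, given as the dict that the camera call returned (one of the last four; its "shot" number tells which), for a name from the list of things; names that differ only in an ending like _2 or _b are one class to them, and where a whole thing is asked for, a point or a joint stands for the part that bears it (a point fixed in the world has none). Each returns a list of dicts, best first, with "p" (0 to 1); they miss things now and then, are a little off and sometimes report something else, mostly with a low value. They report only what shows in the picture. A call takes as long as a camera call.
- spotter.find_in(query, picture): "point" ([x, y, z] in m, in the coordinates of the camera as it stood for that picture, good to about 4 mm: the middle of the surface that is visible of it).
- spotter.trace(query, picture): "region" (420x560 bool, what is visible of it).
The state is a dict: "t": time; "q": joint angles; "qvel": joint speeds; "joint_torque": joint torques, N m; "tool_pos": TCP position; "orientation": TCP orientation; "force": force on the tool from outside, world axes, zero at the start; "ft_torque": the same for the moment, N m; "finger_gap": finger opening in m.
Only numpy, scipy, OpenCV 4.12 (cv2) and the standard library are available. Lean on these libraries where they do the work, as an engineer would, in place of code of your own. Each camera call takes 0.05 s, during which the arm holds its last target. There are 200 camera calls.

## Working session

There is one attempt and no reset: what is moved stays moved. The work goes in short steps, each a Python script; the robot and the scene stay as the last script left them, time stands still between calls to the robot, and variables do not carry over. Pictures are saved under pics/ and viewed, about 8 in all and at most 12, crops included, and the job is handed in when it is done.

```bash
ls; mkdir -p pics
cat > h.py <<'E'
import numpy as np, cv2
from cell import arm, fingers, planner, read_state, viewer, order, spotter
def world(f,p): return np.array(f["origin"])+np.array(f["rotation"])@np.array(p)
def proj(f,X):
    p=np.array(f["rotation"]).T@(np.array(X)-f["origin"]); u=np.array(f["mtx"])@[p[0],-p[1],-p[2]]; return u[:2]/u[2]
def ray(f,uv):
    d=np.linalg.inv(f["mtx"])@[uv[0],uv[1],1]; return np.array(f["rotation"])@[d[0],-d[1],-d[2]]
def tri(fs,uvs):
    A=0;b=0
    for f,uv in zip(fs,uvs):
        d=ray(f,uv); d/=np.linalg.norm(d); P=np.eye(3)-np.outer(d,d); A=A+P; b=b+P@np.array(f["origin"])
    return np.linalg.solve(A,b)
def onz(f,uv,z):
    d=ray(f,uv); o=np.array(f["origin"]); return o+d*(z-o[2])/d[2]
E
python3 - <<'E'
from h import *
s=viewer.grab_frame("side");t=viewer.grab_frame("top")
print(s.keys(), s["mtx"],s["origin"],t["origin"],t["rotation"])
cv2.imwrite("pics/side1.png",s["image"]);cv2.imwrite("pics/top1.png",t["image"])
for n in ["lane","reader","carrier","carrier_tab","blue_vial_mid","black_vial_mid","grey_vial_1_mid","flap","timer","petri","tape_roll","beaker"]:
    for nm,f in (("s",s),("t",t)):
        for r in spotter.find_in(n,f)[:3]:
            w=world(f,r["point"]); print(n,nm,round(r["p"],2),w.round(4),proj(f,w).round())
print(read_state()["t"],read_state()["orientation"])
E
```

```text
pics
dict_keys(['image', 'mtx', 'origin', 'rotation', 'shot']) [[405.69689692   0.         280.41246931]
 [  0.         405.69689692 212.13713322]
 [  0.           0.           1.        ]] [ 0.15192725 -0.77109966  0.49824758] [ 0.52383112 -0.0040922   0.96353457] [[-0.01445294  0.99600695 -0.08809804]
 [-0.99989499 -0.0143031   0.00233184]
 [ 0.00106246  0.08812249  0.99610908]]
lane s 0.89 [0.5699 0.0544 0.0138] [252. 227.]
lane t 0.68 [0.5924 0.0831 0.0139] [242. 216.]
reader s 0.52 [0.5737 0.0973 0.0336] [246. 213.]
reader t 0.9 [0.805  0.1179 0.1255] [221. 116.]
carrier s 0.97 [0.4677 0.0567 0.0337] [214. 229.]
carrier t 0.73 [0.4928 0.074  0.0405] [245. 257.]
carrier t 0.55 [ 0.4691 -0.2844  0.0423] [399. 265.]
carrier_tab s 0.6 [0.4733 0.0579 0.0309] [216. 229.]
carrier_tab t 0.67 [0.493  0.0711 0.0376] [246. 257.]
blue_vial_mid s 0.64 [ 0.4701 -0.294   0.0298] [292. 311.]
black_vial_mid s 0.52 [ 0.4931 -0.159   0.025 ] [266. 273.]
black_vial_mid s 0.3 [0.4677 0.0539 0.0344] [215. 229.]
black_vial_mid t 0.64 [ 0.5035 -0.148   0.0436] [340. 251.]
grey_vial_1_mid s 0.51 [ 0.6008 -0.2644  0.0143] [339. 288.]
grey_vial_1_mid t 0.5 [0.4734 0.0634 0.0712] [249. 266.]
flap s 0.4 [0.5733 0.0975 0.0349] [246. 213.]
timer s 0.61 [ 0.6167 -0.175   0.0199] [320. 262.]
timer t 0.74 [ 0.6301 -0.1618  0.0208] [343. 199.]
timer t 0.41 [0.5808 0.0931 0.0372] [237. 220.]
timer t 0.4 [ 0.5001 -0.1435  0.0461] [338. 253.]
petri s 0.67 [ 0.5943 -0.2635  0.0125] [336. 289.]
petri t 0.91 [ 0.6001 -0.2574  0.0157] [382. 211.]
tape_roll s 0.78 [0.5289 0.2527 0.0164] [208. 202.]
tape_roll t 0.84 [0.5329 0.2642 0.0204] [166. 241.]
beaker t 0.79 [0.6327 0.294  0.0281] [153. 200.]
beaker t 0.29 [0.4942 0.0706 0.0388] [247. 257.]
1.3 [[-9.58589846e-01  2.84790287e-01  1.60810140e-05]
 [ 2.84790287e-01  9.58589841e-01  9.74203342e-05]
 [ 1.23292683e-05  9.79658598e-05 -9.99999995e-01]]
```

View pics/side1.png

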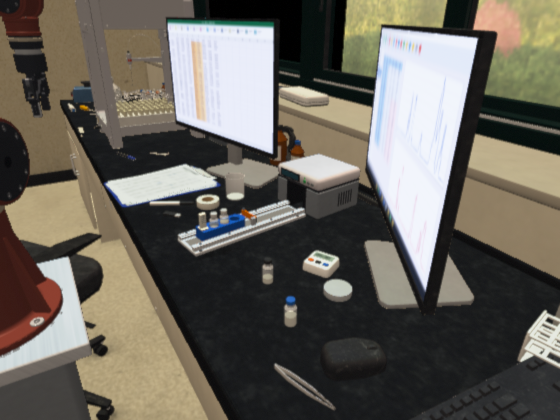

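Run:
```python
import cv2
i=cv2.imread("pics/top1.png")[80:340,130:430]
cv2.imwrite("pics/top1c.png",cv2.resize(i,None,fx=2.3,fy=2.3,interpolation=cv2.INTER_CUBIC))
```

```text
(no output)
```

View pics/top1c.png

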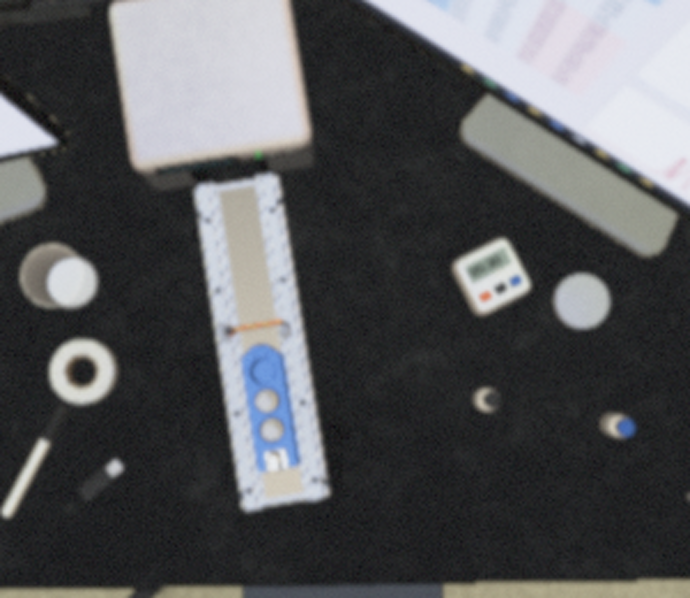

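The side view shows the blue-capped vial at (290,311), the black one at (267,272) and the carrier at (222,225), before the orange flap. In the top view (full-image pixels) the blue cap is at about (402,266) and the empty pocket at about (245,240). Next I'll fit the lane and carrier accurately.

Run:
```python
from h import *
from scipy.optimize import minimize
s=viewer.grab_frame("side");t=viewer.grab_frame("top")
def mask(f,c):
    h=cv2.cvtColor(f["image"],cv2.COLOR_BGR2HSV).astype(int)
    if c=="blue": return (h[...,0]>100)&(h[...,0]<125)&(h[...,1]>110)&(h[...,2]>70)
    if c=="orange": return (h[...,0]>5)&(h[...,0]<18)&(h[...,1]>130)&(h[...,2]>100)
def comps(m,box,mina=4):
    x0,y0,x1,y1=box; k=np.zeros(m.shape,np.uint8); k[y0:y1,x0:x1]=m[y0:y1,x0:x1]
    n,l,st,c=cv2.connectedComponentsWithStats(k); return [(st[i,4],c[i].round(1),st[i,:4]) for i in range(1,n) if st[i,4]>=mina]
ts=comps(mask(t,"blue"),(380,240,430,290)); ss=comps(mask(s,"blue"),(275,290,305,320)); print("cap",ts,ss)
a=max(ts,key=lambda r:r[0])[1]; b=max(ss,key=lambda r:r[0])[1]
print("cap tri",tri([t,s],[a,b]).round(4),"onz .052",onz(t,a,.052).round(4), "side onz .05",onz(s,b,.050).round(4))
print("carrier blue",comps(mask(t,"blue"),(220,210,280,300)),comps(mask(s,"blue"),(180,200,260,250)))
to=comps(mask(t,"orange"),(210,200,280,240));so=comps(mask(s,"orange"),(230,195,280,230));print("flap",to,so)
print(tri([t,s],[max(to,key=lambda r:r[0])[1],max(so,key=lambda r:r[0])[1]]).round(4))
L=spotter.trace("lane",t)[0]; m=L["region"].astype(np.uint8); print("lane p",L["p"],m.sum(), cv2.minAreaRect(cv2.findNonZero(m)))
cv2.imwrite("pics/mask.png",m*255)
# grey caps, tab
for n in ["grey_vial_1_mid","blue_vial_mid","carrier"]:
    for nm,f in(("t",t),("s",s)):
        for r in spotter.trace(n,f)[:3]:
            ys,xs=np.nonzero(r["region"]); print(n,nm,round(r["p"],2),len(xs),xs.mean().round(1),ys.mean().round(1),xs.min(),xs.max(),ys.min(),ys.max())
c=t["image"][210:310,190:300]; d=s["image"][190:260,170:310]
np.savez("f0.npz",t=t["image"],s=s["image"],**{k+n:np.array(f[k]) for n,f in(("T",t),("S",s)) for k in("mtx","origin","rotation")})
cv2.imwrite("pics/z.png",np.vstack([cv2.resize(c,(385,350),interpolation=2),]))
A=cv2.resize(c,(440,400),interpolation=2);B=cv2.resize(d,(700,350),interpolation=2)
o=np.zeros((600,800,3),np.uint8);A=cv2.resize(A,(264,240));o[:240,:264]=A;o[245:595,:700]=B
T=cv2.resize(m[80:320,150:320]*255,(170,240));o[:240,300:470]=T[...,None]
e=t["image"][240:290,370:430];o[:240,500:788]=cv2.resize(e,(288,240),interpolation=2)
cv2.imwrite("pics/z.png",o)
print(read_state()["t"])
```

```text
cap [(np.int32(45), array([402.8, 265.7]), array([399, 262,   8,   9], dtype=int32))] [(np.int32(79), array([290.2, 299.9]), array([286, 296,  10,   9], dtype=int32))]
cap tri [ 0.4684 -0.2902  0.0531] onz .052 [ 0.4688 -0.2908  0.052 ] side onz .05 [ 0.4701 -0.2865  0.05  ]
carrier blue [(np.int32(519), array([246.5, 251.4]), array([236, 231,  23,  52], dtype=int32))] [(np.int32(560), array([221.6, 226.9]), array([195, 213,  50,  28], dtype=int32))]
flap [] [(np.int32(59), array([246.4, 213.3]), array([241, 209,  13,  10], dtype=int32))]Traceback (most recent call last):
  File "<stdin>", line 16, in <module>
ValueError: max() iterable argument is empty
```

Run:
```python
from h import *
s=viewer.grab_frame("side");t=viewer.grab_frame("top")
h=cv2.cvtColor(t["image"],cv2.COLOR_BGR2HSV).astype(int)
k=((h[...,0]>3)&(h[...,0]<20)&(h[...,1]>80)&(h[...,2]>90)); k[:210]=0;k[235:]=0;k[:,:220]=0;k[:,265:]=0
ys,xs=np.nonzero(k); print("flap",len(xs),xs.mean() if len(xs) else 0,ys.mean() if len(xs) else 0, xs.min(),xs.max())
print("flap tri",tri([t,s],[[xs.mean(),ys.mean()],[246.4,213.3]]).round(4))
L=spotter.trace("lane",t)
for r in L[:1]:
    m=r["region"].astype(np.uint8); print("lane",r["p"],m.sum(),cv2.minAreaRect(cv2.findNonZero(m)))
M={}
for n in ["grey_vial_1_mid","carrier"]:
    for nm,f in(("t",t),("s",s)):
        for r in spotter.trace(n,f)[:3]:
            ys,xs=np.nonzero(r["region"]); print(n,nm,round(r["p"],2),len(xs),xs.mean().round(1),ys.mean().round(1),xs.min(),xs.max(),ys.min(),ys.max())
np.savez("f0.npz",t=t["image"],s=s["image"],lane=m,**{k+n:np.array(f[k]) for n,f in(("T",t),("S",s)) for k in("mtx","origin","rotation")})
o=np.zeros((600,800,3),np.uint8)
o[:350,:385]=cv2.resize(t["image"][210:310,190:300],(385,350),interpolation=2)
o[:350,400:680]=cv2.resize(m[150:310,180:308]*255,(280,350))[...,None]
o[355:600,:700]=cv2.resize(s["image"][195:244,170:310],(700,245),interpolation=2)
cv2.imwrite("pics/z.png",o)
print(read_state()["t"])
```

```text
flap 29 242.58620689655172 220.89655172413794 234 251
flap tri [0.5736 0.0814 0.0406]
lane 0.82 4168 ((243.0531005859375, 227.84669494628906), (143.0880889892578, 38.5421142578125), 81.28855895996094)
grey_vial_1_mid t 0.54 864 247.2 257.2 235 260 229 284
grey_vial_1_mid s 0.55 287 206.7 202.2 196 219 195 209
grey_vial_1_mid s 0.42 117 213.3 220.2 209 218 212 227
carrier t 0.62 773 246.8 256.9 236 260 230 283
carrier s 0.56 684 216.5 227.3 195 244 213 240
carrier s 0.55 92 223.8 216.7 220 228 210 223
1.75
```

View pics/z.png

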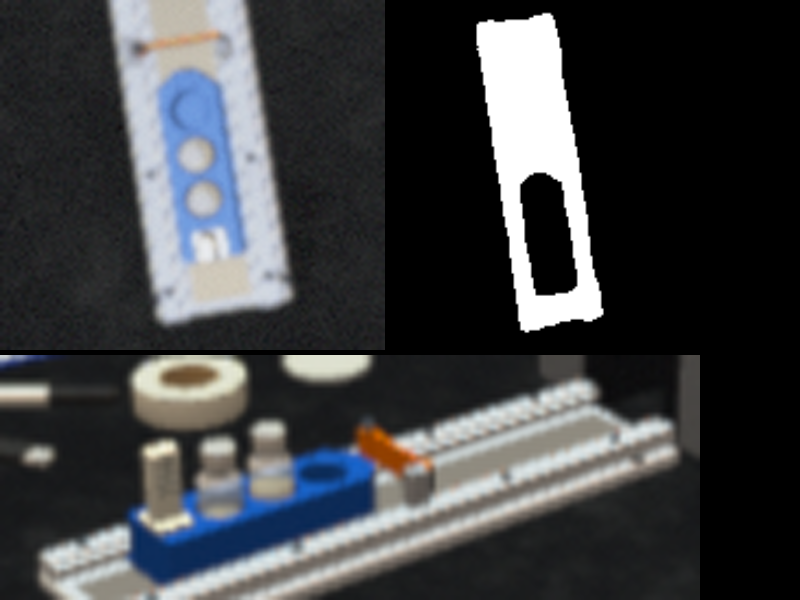

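The zoomed views show the pocket at about (243.6,241.1) and the grey caps at about (248.2,266.2) and (245.9,254.2) in the top image. In the side image they are at about (234.6,218), (213.2,212.6) and (223.6,209.6). I'll triangulate these and fit the lane.

Run:
```python
import numpy as np,cv2
exec(open("h.py").read().replace("from cell","#"))
z=np.load("f0.npz"); T={k:z[k+"T"] for k in("mtx","origin","rotation")};S={k:z[k+"S"] for k in("mtx","origin","rotation")}
hs=cv2.cvtColor(z["t"],cv2.COLOR_BGR2HSV).astype(float)
def cap(u,v,r=6):
    ys,xs=np.mgrid[round(v)-r:round(v)+r+1,round(u)-r:round(u)+r+1]; w=np.clip(140-hs[ys,xs,1],0,70); w[(xs-u)**2+(ys-v)**2>5.5**2]=0
    return np.array([(w*xs).sum(),(w*ys).sum()])/w.sum()
c1,c2=cap(248.2,266.2),cap(245.9,254.2); p=np.array([243.6,241.1]); print(c1,c2)
for n,a,b,h in(("g1",c1,[213.2,212.6],.072),("g2",c2,[223.6,209.6],.072),("pocket",p,[234.6,218],.040)):
    print(n,tri([T,S],[a,b]).round(4),"top@z",onz(T,a,h).round(4),"side@z",onz(S,b,h).round(4))
# lane by mask corners on z=.022
m=z["lane"]; box=cv2.boxPoints(cv2.minAreaRect(cv2.findNonZero(m)))
W=np.array([onz(T,b,.022) for b in box]); print(W.round(4))
# better: edges by row
L=[];R=[]
for y in range(165,292):
    xs=np.nonzero(m[y])[0]; L.append(onz(T,[xs[0]-.5,y],.022)); R.append(onz(T,[xs[-1]+.5,y],.022))
L=np.array(L);R=np.array(R)
l=np.polyfit(L[:,0],L[:,1],1);r=np.polyfit(R[:,0],R[:,1],1);print("yaw",np.arctan([l[0],r[0]]),"width",(l[1]-r[1]+(l[0]-r[0])*.55)*np.cos(.12))
mid=(l+r)/2; print("mid yaw",np.arctan(mid[0]),mid)
for n,a,h in(("g1",c1,.072),("g2",c2,.072),("pk",p,.04),("flap",[242.6,220.9],.041)):
    w=onz(T,a,h); print(n,"offset from lane axis",(w[1]-np.polyval(mid,w[0]))*np.cos(np.arctan(mid[0])))
yaw=np.arctan(mid[0]);ex=np.array([np.cos(yaw),np.sin(yaw)])
for n,a,h,o in(("g1",c1,.072,-18),("g2",c2,.072,12),("pk",p,.04,42)):
    print(n,"along minus o",(onz(T,a,h)[:2]@ex*1000-o))
print("flap along",onz(T,[242.6,220.9],.041)[:2]@ex)
```

```text
[248.07358697 266.20620009] [245.81898557 254.08019234]
g1 [0.4727 0.0651 0.0727] top@z [0.474  0.0646 0.072 ] side@z [0.4719 0.0672 0.072 ]
g2 [0.5008 0.0697 0.0724] top@z [0.5012 0.0695 0.072 ] side@z [0.5007 0.0708 0.072 ]
pocket [0.5314 0.077  0.0389] top@z [0.5308 0.0771 0.04  ] side@z [0.531  0.0746 0.04  ]
[[0.7291 0.1516 0.022 ]
 [0.7422 0.0586 0.022 ]
 [0.4013 0.0101 0.022 ]
 [0.389  0.1003 0.022 ]]
yaw [0.14992962 0.1490429 ] width 0.0894898675029299
mid yaw 0.1494862875841369 [ 0.15060981 -0.00417494]
g1 offset from lane axis -0.0025954277968890578
g2 offset from lane axis -0.0018169029321757142
pk offset from lane axis 0.0013325858721317755
flap offset from lane axis -0.0038052339373886826
g1 along minus o 496.31191693212804
g2 along minus o 493.98956241977066
pk along minus o 494.36928415177283
flap along 0.5836239085583051
```

```bash
cat >> h.py <<'E'
YAW=.1495; EX=np.array([np.cos(YAW),np.sin(YAW),0]); EY=np.array([-np.sin(YAW),np.cos(YAW),0])
def R(yaw):
    y=np.array([-np.sin(yaw),np.cos(yaw),0]); z=np.array([0,0,-1.]); return np.column_stack([np.cross(y,z),y,z])
def say(*a):
    s=read_state(); print(*a,"t",round(s["t"],2),"tcp",np.array(s["tool_pos"]).round(4),"F",np.array(s["force"]).round(2),"gap",round(s["finger_gap"],4))
E
python3 - <<'E'
from h import *
v=np.array([.469,-.290])
A=R(YAW-np.pi/2)
arm.reach([*v,.12],A); say("above")
arm.move_linear([*v,.010]); say("down")
fingers.clamp(20); say("A")
fingers.gripper_open(); arm.move_linear([*v,.075]); 
say("up"); f=viewer.grab_frame("side"); cv2.imwrite("pics/s2.png",cv2.resize(f["image"][180:360,180:420],None,fx=2.5,fy=2.5))
print(planner.ik([*v,.075],R(YAW)))
E
```

```text
above t 4.97 tcp [ 0.4694 -0.2895  0.1201] F [-0.25  0.02  0.77] gap 0.0853
down t 5.86 tcp [ 0.4695 -0.2905  0.0109] F [ 0.61 -1.17 -1.04] gap 0.0855
A t 6.46 tcp [ 0.4692 -0.2901  0.0103] F [-0.01 -0.15  3.73] gap 0.0214
up t 7.68 tcp [ 0.4689 -0.2899  0.0744] F [ 0.97  0.51 -0.7 ] gap 0.0854
[-0.79104369 -0.01180032 -0.30654669  1.27604995  0.         -0.94054369]
```

Run:
```python
from h import *
v=np.array([.4692,-.2900])
arm.reach([*v,.075],R(YAW)); say("rot")
arm.move_linear([*v,.026]); say("down")
fingers.clamp(30); say("grip")
g=np.array(read_state()["tool_pos"])
arm.move_linear([*v,.13]); say("lift")
ax=np.array([0,-.004175,0])*np.cos(YAW)**1
# pocket: along .5367, lateral: lane axis + (-.001)
lat=(-.004175)*np.cos(YAW)-.0007
P=.5367*EX+lat*EY; print("pocket",P)
arm.reach([P[0],P[1],.13],R(YAW)); 
arm.move_linear([P[0],P[1],.077]); say("hover")
t=viewer.grab_frame("top");s=viewer.grab_frame("side")
o=np.zeros((600,800,3),np.uint8)
o[:,:500]=cv2.resize(s["image"][180:252,195:255],(500,600),interpolation=2)
o[:300,500:]=cv2.resize(t["image"][210:310,195:295],(300,300),interpolation=2)
cv2.imwrite("pics/hover.png",o)
np.savez("f1.npz",s=s["image"],t=t["image"])
print(proj(s,[P[0],P[1],.04]),proj(s,[P[0],P[1],.077-.026]))
```

```text
rot t 9.13 tcp [ 0.469  -0.2898  0.0746] F [0.36 0.21 0.  ] gap 0.0852
down t 9.61 tcp [ 0.469  -0.2898  0.0261] F [-0.32  1.1   0.88] gap 0.0854
grip t 10.21 tcp [ 0.4694 -0.2902  0.0264] F [-0.46  0.22  3.59] gap 0.0206
lift t 11.05 tcp [ 0.4688 -0.2896  0.1288] F [-0.59  0.98 -0.7 ] gap 0.0208
pocket [0.53143264 0.07516353 0.        ]
hover t 12.93 tcp [0.5314 0.0746 0.0772] F [ 0.17 -0.29  0.03] gap 0.0207
[234.67580321 217.87445898] [234.5326133  213.96641377]
```

View pics/hover.png

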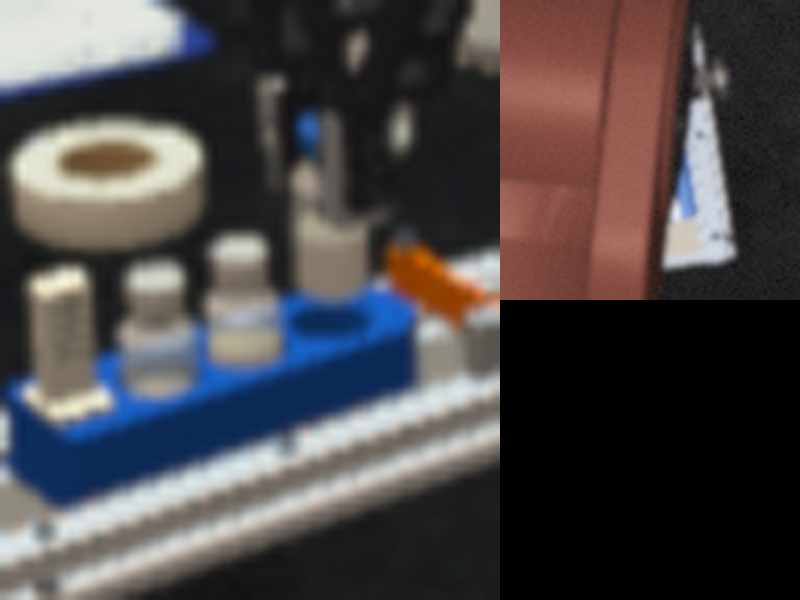

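The vial hangs above the pocket: its centre is at crop x≈333 and the pocket's at ≈330, so about 1 mm too far along +x. I'll lower it by feel and search in small steps if it lands on the rim.

```bash
cat > ins.py <<'E'
from h import *
P=np.array([.5314,.0752,0]); ok=False
for dx,dy in [(-.0005,0),(-.0015,0),(.001,0),(-.0005,.0015),(-.0005,-.0015),(-.002,-.0015),(-.002,.0015),(.0015,.0015),(.0015,-.0015),(-.0005,.003),(-.0005,-.003)]:
    Q=P+dx*EX+dy*EY
    arm.move_linear([Q[0],Q[1],.072],max_speed=.05)
    hit=arm.move_linear([Q[0],Q[1],.045],max_speed=.03,max_force=4); z=read_state()["tool_pos"][2]
    say(dx,dy,hit)
    if z<.052: ok=True; break
    if read_state()["t"]>28: break
E
python3 ins.py
```

```text
-0.0005 0 False t 14.33 tcp [0.5311 0.0751 0.0452] F [0.31 0.06 0.05] gap 0.0206
```

Run:
```python
from h import *
Q=np.array([.5311,.0751])
arm.move_linear([*Q,.0425],max_speed=.02,max_force=3); say("low")
fingers.gripper_open(); say("open")
arm.move_linear([*Q,.125]); 
T=np.array([*Q,0])-.090*EX
arm.move_linear([T[0],T[1],.125]); say("over tab")
t=viewer.grab_frame("top");s=viewer.grab_frame("side")
o=np.zeros((600,800,3),np.uint8)
o[:,:500]=cv2.resize(s["image"][180:252,195:255],(500,600),interpolation=2)
o[:300,500:]=cv2.resize(t["image"][210:310,195:295],(300,300),interpolation=2)
cv2.imwrite("pics/placed.png",o)
```

```text
low t 14.54 tcp [0.5323 0.0754 0.0443] F [-2.08  1.5   6.86] gap 0.0208
open t 15.18 tcp [0.5314 0.0753 0.0431] F [ 0.24  0.74 -0.92] gap 0.0848
over tab t 16.63 tcp [0.4424 0.0617 0.1247] F [-0.62 -0.27 -0.21] gap 0.0852
```

View pics/placed.png

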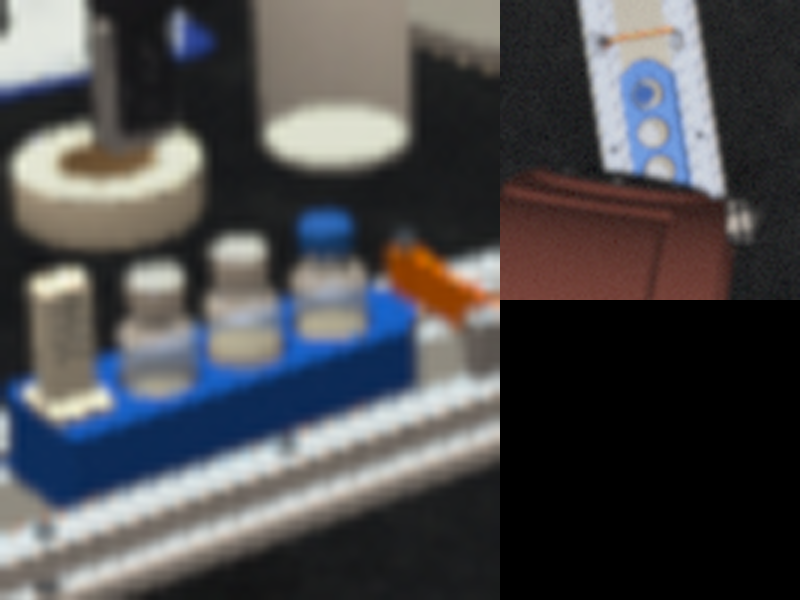

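The blue-capped vial is level with the grey ones in the front pocket, with its cap at crop (327,225). Its base touched the floor at z ≈ 0.018. Next I grip the tab and push through the flap, stopping short of the stop's range.

Run:
```python
from h import *
Q=np.array([.5312,.0752,0]); T=Q-.090*EX
arm.move_linear([T[0],T[1],.052],max_speed=.1,max_force=8); say("at tab")
fingers.clamp(40); say("grip")
for a in (.03,.10,.15,.195):
    X=T+a*EX; hit=arm.move_linear([X[0],X[1],.052],max_speed=.05,max_force=12); s=read_state()
    say(a,hit); print("F lane",(EX@s["force"]).round(2),(EY@s["force"]).round(2),"lane x",(EX@s["tool_pos"]-.5835).round(4))
    if hit: break
```

```text
at tab t 17.62 tcp [0.4426 0.0617 0.0526] F [-0.37 -0.47 -1.2 ] gap 0.0857
grip t 18.29 tcp [0.4423 0.0619 0.0521] F [0.69 1.78 2.1 ] gap 0.0089
0.03 False t 19.04 tcp [0.4725 0.0664 0.0522] F [-1.54  1.82  3.5 ] gap 0.0093
F lane -1.25 2.03 lane x -0.1063
0.1 False t 20.59 tcp [0.5412 0.0767 0.0522] F [-4.08  1.7   5.92] gap 0.0093
F lane -3.78 2.29 lane x -0.0369
0.15 False t 21.74 tcp [0.5909 0.0841 0.0522] F [-2.3   0.55  5.47] gap 0.0091
F lane -2.19 0.89 lane x 0.0134
0.195 False t 22.79 tcp [0.6355 0.0908 0.0522] F [-1.74  0.72  5.46] gap 0.0096
F lane -1.61 0.97 lane x 0.0584
```

Run:
```python
from h import *
p=np.array(read_state()["tool_pos"]); b=[]
for _ in range(6): arm.dwell(.03); b.append(EX@read_state()["force"])
print("base",np.round(b,2))
X=p+.055*EX
hit=arm.move_linear([X[0],X[1],.052],max_speed=.012,max_force=3.5); say("feel",hit)
for _ in range(6):
    arm.dwell(.05); s=read_state(); print((EX@s["force"]).round(2),(EX@s["tool_pos"]-.5835).round(4))
```

```text
base [-2.16 -1.44 -1.57 -2.37 -1.43 -1.53]
feel True t 25.82 tcp [0.6715 0.0963 0.0522] F [-1.23 -0.45  5.29] gap 0.0093
-1.31 0.0949
0.5 0.0948
-0.33 0.0948
-0.26 0.0948
1.79 0.0948
2.32 0.0948
```

Run:
```python
from h import *
for k in range(2):
    p=np.array(read_state()["tool_pos"]); f=[]
    for _ in range(8): arm.dwell(.03); f.append(EX@read_state()["force"])
    print("base",np.round(f,2),(EX@p-.5835).round(4))
    X=p+.012*EX
    hit=arm.move_linear([X[0],X[1],.052],max_speed=.008,max_force=4.5); s=read_state(); print(hit,(EX@s["force"]).round(2),(EX@s["tool_pos"]-.5835).round(4),round(s["t"],2))
    f=[]
    for _ in range(8): arm.dwell(.03); f.append(EX@read_state()["force"])
    print("after",np.round(f,2))
    if not hit: break
```

```text
base [1.97 0.56 1.96 2.67 2.04 2.33 2.4  1.6 ] 0.0948
True -0.2 0.0945 26.77
after [-0.77 -1.14 -1.73 -1.59 -1.73 -2.49 -3.05 -2.59]
base [-3.04 -3.13 -1.95 -1.54 -2.94 -2.84 -2.24 -2.59] 0.0945
True 0.29 0.0948 27.66
after [-0.65  0.15  0.9   0.97  1.49  1.64  0.95  1.36]
```

Run:
```python
from h import *
def avg(n=8):
    F=[];p=[]
    for _ in range(n): arm.dwell(.02); s=read_state(); F.append(EX@s["force"]); p.append(s["tool_pos"])
    return np.mean(F),np.mean(p,0)
F,p0=avg(); print("base",F.round(2),(EX@p0-.5835).round(5))
for k in range(1,9):
    X=p0+k*.00015*EX
    hit=arm.move_linear([X[0],X[1],p0[2]],max_speed=.005,max_force=6); F,p=avg(); print(k,hit,F.round(2),(EX@p-.5835).round(5),round(read_state()["t"],2))
    if F<-5: break
```

```text
base 1.16 0.09483
1 False -2.01 0.09481 28.59
2 False -2.97 0.09481 28.98
3 False -4.14 0.0948 29.36
4 False -4.87 0.09481 29.74
5 False -5.37 0.09482 30.12
```

Position holds at lane x = 94.8 mm while the force climbs to 5.4 N, so this is the rigid stop. I'll release, back away and look.

Run:
```python
from h import *
fingers.gripper_open(); say("open")
p=np.array(read_state()["tool_pos"]); arm.move_linear([p[0],p[1],.14],max_speed=.08); say("up")
X=p-.20*EX; arm.move_linear([X[0],X[1],.20],max_speed=.2); arm.dwell(.3); say("away")
s=viewer.grab_frame("side");t=viewer.grab_frame("top")
o=np.zeros((600,800,3),np.uint8)
o[:,:500]=cv2.resize(s["image"][165:249,215:285],(500,600),interpolation=2)
o[:300,500:]=cv2.resize(t["image"][130:250,190:310],(300,300),interpolation=2)
o[300:,500:]=cv2.resize(s["image"][180:340,190:350],(300,300),interpolation=2)
cv2.imwrite("pics/end.png",o)
c=.0948+.048
for n,x in (("blue",c+.042),("g1",c-.018),("tab",.0948)):
    w=(.5835+x)*EX-.0048*EY; print(n,proj(s,[w[0],w[1],.072]))
```

```text
open t 30.85 tcp [0.6722 0.0964 0.0522] F [-0.18  0.32 -0.2 ] gap 0.0856
up t 32.1 tcp [0.6719 0.0964 0.1392] F [ 0.02  0.66 -0.36] gap 0.0856
away t 33.59 tcp [0.4746 0.0667 0.1997] F [ 0.56 -0.19 -0.31] gap 0.0851
blue [302.82657185 185.54118386]
g1 [286.64444862 190.46328146]
tab [278.16903879 193.04123701]
```

View pics/end.png

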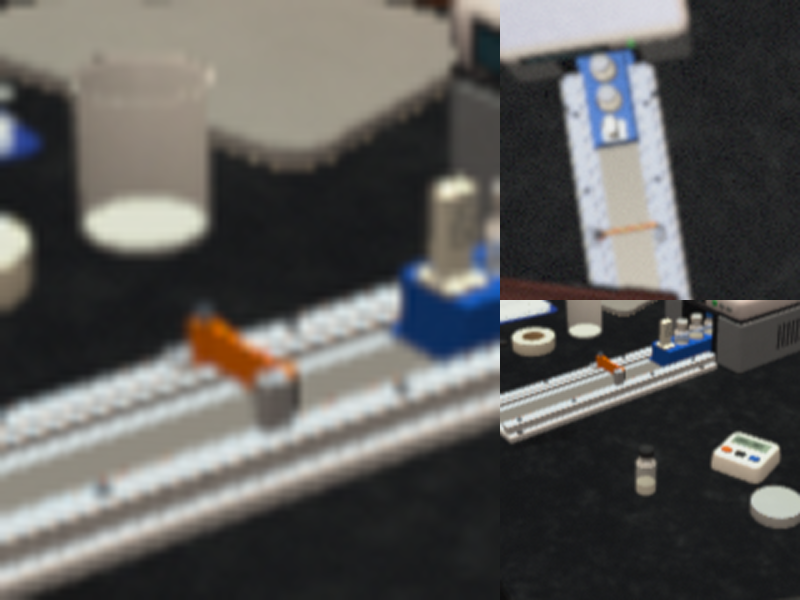

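The picture shows the flap shut across the lane at crop (240,355), the carrier in the tunnel with both grey vials upright, and the bystanders in place. Handing in.

```bash
python3 -c "
from h import *
order.close_job(); say('done')"
```

```text
the job is handed in; nothing more can be done
the job is handed in; nothing more can be done
```

The blue-capped vial is in the carrier's front pocket, and the carrier is resting against the reader's end stop with the flap shut behind it. I handed the job in at about 34 s of the 64 s allowed; no verdict is reported.

- **Vial:** I centred it by gripping it in two directions. It went into the pocket on the first try, touched the floor at the expected height, and the pictures showed it level with the grey vials.
- **End stop:** With the tab gripped, the push through the flap read about 4 N at the points I checked. The carrier met the stop with the tab at about +94.8 mm in the lane. The tab did not move there while the force rose to 5.4 N, well under the 15 N limit.
- **Last picture:** The flap was shut, both grey vials stood upright, and the black vial, timer, petri dish, beaker and tape roll appeared undisturbed. The gripper was clear of everything.

**Less certain:**
- The first feels gave noisy force readings that changed sign, so I confirmed the stop with small 0.15 mm steps.
- The blue vial inside the tunnel and the home switch cannot be seen by the cameras. Their final state is inferred from the force and position readings.
- I checked for displaced bystanders only by eye, in the last picture.

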